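# Close the glaze-mill jar

### The job

Close the glaze-mill jar that stands in the jar holder: set the steel lid on it handle up, feel for the place where its three pins drop through the gaps between the collar's lugs, push it down on the gasket and turn it clockwise (seen from above) until the ramps have drawn it down hand-tight. Let go of it, and leave the other things on the bench where they are.

Things in the scene. Friction and masses are not known exactly. Their poses are not given: they have to be found in the camera images.
- lid: steel bayonet lid, 0.3 to 0.42 kg, lying handle up on the bench: disc 92 mm across, 10 mm thick, with three round radial pins 7 mm thick, 120 degrees apart, tips 58.5 mm from the axis, centres 5.5 mm above the underside. Origin: centre of the underside; z up; x along the handle bar; the pins point at 90, 210 and 330 degrees from x.
- grip (a point): middle of the lid's bridge handle, 44 mm above the underside: a bar 92 mm long (along the lid's x), 14 mm wide, 16 mm high, on two 12 mm legs 34 mm either side of the axis; 24 mm free under the bar. Grip it firmly: tightening can take 0.6 N m.
- holder: grey bench holder bolted down, with the jar clamped in it, both fixed: round base 176 mm across, 16 mm thick, jaws 76 mm high, a clamp screw with a T-handle reaching 146 mm out along its -x side. Origin on the bench, on the jar's axis. Its yaw says nothing about how the jar is turned.
- mouth (a point): point on the jar's axis level with the flat tops of the collar's lugs, 165 mm above the bench; z up. Lid's underside below this point: 2 mm with the pins lying on the lug tops; 11 to 13 mm with the pins in the gaps and the lid resting on the gasket; push it to 13 to 15 mm to bring the pins under the lugs; 18 mm when turned to the end stops.
- collar (a point): point on the jar's axis, 9 mm below mouth. The white jar (132 mm across) is clamped at any angle, so where its gaps lie is not reported: look or feel. Steel collar, 138 mm outside, 125 mm inside, with three lugs reaching in to 51 mm from the axis. Each third, clockwise from above: open gap of 32 degrees, lug of 81 degrees, end stop of 7 degrees.
- gasket: black ring gasket in the jar's rim, 92 mm outside, 69 mm inside; origin on its axis, 17.2 mm under its top, which stands unloaded 9.3 to 10.7 mm below mouth (wear). It yields downwards like a spring of 2 N per mm, up to 9 mm. The lugs' undersides slope from 4 to 9 mm below mouth over 75 degrees; greased, friction 0.3: hand-tight is about 0.35 N m, or the end stop.
- brush: flat glaze brush lying on the bench; leave it alone
- bowl: terracotta bowl, 110 mm across, 50 mm high; leave it alone
- glaze_jar: small lidded jar, 60 mm across, 85 mm high; leave it alone
- small_lid: white ceramic lid of another pot, 76 mm across, with a round knob and no pins; leave it alone
- spatula: wooden spatula lying on the bench; leave it alone
- mug: white mug, 80 mm across, 90 mm high; leave it alone
- bat: round plaster bat, 120 mm across, 16 mm thick; leave it alone

How it is judged:
By the outcome, as a careful person would: the job done as asked, in the order asked, and still so for the second after the job is handed in, with the robot touching nothing.
It also fails if it takes over 64 s, if anything falls off the work surface, if the arm or the gripper's body presses on something with over 40 N, if the wrist force passes 120 N, or if a joint passes its speed limit or range.

### The arm

A 6-joint arm with a two-finger parallel gripper is mounted at the origin on the work surface. World frame = base frame: x ahead of the robot, y to its left, z up, the work surface at z = 0. Lengths are in m, angles in rad, forces in N, time in s.
With the tool pointing down it reaches from about 0.275 to 0.75 m from the base axis. Payload 10.2 kg.
Tool frame: the origin (TCP) lies midway between the tips of the shut fingers; the grasp point (between the pads) lies 19 mm behind it (env.hold_point_z is the distance from the TCP to the grasp point, in m); x points along the fingers, z is the direction in which the jaws open and shut, and the axes are right-handed (so a half turn about x gives the same grasp; the last joint's range is limited). The gripper opens to 85 mm and grips with 20 to 120 N. Pads are 22 mm wide; open, the fingers measure 114 mm over their backs; the gripper's body (76 mm by 85 mm) begins 54 mm behind the grasp point. The pads swing forward as they close: fully open they stand 13 mm farther back than shut.
Start: joints at [-0.223, 0.313, 1.498, -0, 1.331, -0.223], TCP at [0.525, -0, 0.231] pointing down, gripper open.
Joint ranges: [-2.94, 2.94], [-0.97, 2.17], [0.19, 2.56], [-1.23, 4.37], [0.02, 3.11], [-2.88, 2.88]. Speed limits (rad/s): [2.39, 2.39, 3.01, 3.14, 3.14, 3.14].

### API

Orientations are given as a unit quaternion [x, y, z, w].
In Python, from bench import env, kinematics, monitor, eyes, job gives the robot as it stands. The module is installed in compiled form; this text tells all that it offers. Calls block until the motion is done:
- env.reach(position, orientation): joint-space move of the TCP to a pose.
- env.movel(position, velocity=0.15, frame=None, guard=None): straight line of the TCP; frame=None keeps the orientation; velocity is the mean speed in m/s. With guard (N) it stops when the force on the tool has changed by that much, and returns True; else False.
- env.set_joints(angles): joint-space move.
- env.release() and env.close_gripper(effort=None): open the fingers fully, or close them until they stop; effort is the grip in N (None keeps the last).
- env.hold(seconds).
- kinematics.ik(position, orientation): joint angles nearest the present ones, or None.
- monitor.sense(): the state.
- eyes.grab_frame(name): name is "scene" or "side" or "wrist"; returns a dict with "frame" (384x512x3 uint8, red, green, blue), "mtx" (3x3 intrinsics, pixels), "view" (4x4, takes a point from world to camera coordinates). Camera axes: x right, y down, z forward; pixel columns grow to the right and rows downward; lengths in m; the calibration is good to about 2 mm. A picture is of the moment at which its call begins. There is no depth.
A pose or a line that the arm cannot do raises env.MotionError and nothing moves.
- job.hand_in(): hands the job in, once; it reports no verdict.
The state is a dict: "clock": time; "joints": joint angles; "qvel": joint speeds; "joint_efforts": joint torques, N m; "position": TCP position; "ee_rot": TCP orientation; "contact_force": force on the tool from outside, world axes, zero at the start; "ft_torque": the same for the moment, N m; "finger_gap": opening from 0.0 (shut) to 1.0 (fully open).
Only numpy, scipy, OpenCV 4.12 (cv2) and the standard library are available. Lean on these libraries where they do the work, as an engineer would, in place of code of your own. Each camera call takes 0.05 s, during which the arm holds its last target. There are 200 camera calls.

## Working session

There is one attempt and no reset: what is moved stays moved. The work goes in short steps, each a Python script; the robot and the scene stay as the last script left them, time stands still between calls to the robot, and variables do not carry over. Pictures are saved under pics/ and viewed, about 8 in all and at most 12, crops included, and the job is handed in when it is done.

```bash
mkdir -p pics; python3 - <<'E'
from bench import env,kinematics,monitor,eyes,job
import cv2,numpy as np
for n in ["scene","side"]:
    f=eyes.grab_frame(n); np.savez(f"pics/{n}0.npz",**f)
    cv2.imwrite(f"pics/{n}0.png",cv2.resize(f["frame"][...,::-1],(800,600),interpolation=cv2.INTER_CUBIC))
    print(n,f["mtx"].tolist(),np.round(f["view"],3).tolist())
s=monitor.sense();print(s);print(env.hold_point_z)
E
```

```text
scene [[414.43597312745237, 0.0, 261.01662974944304], [0.0, 414.43597312745237, 191.2417137069838], [0.0, 0.0, 1.0]] [[0.151, 0.988, -0.018, -0.098], [0.549, -0.099, -0.83, -0.224], [-0.822, 0.115, -0.558, 1.598], [0.0, 0.0, 0.0, 1.0]]
side [[478.48069602826524, 0.0, 256.1386119182357], [0.0, 478.48069602826524, 182.97025574937274], [0.0, 0.0, 1.0]] [[0.954, -0.301, -0.008, -0.574], [-0.208, -0.636, -0.743, 0.204], [0.218, 0.71, -0.669, 1.528], [0.0, 0.0, 0.0, 1.0]]
{'clock': 0.1, 'joints': array([-2.23376466e-01,  3.13373612e-01,  1.49836687e+00, -1.48300070e-05,
        1.33097400e+00, -2.23407205e-01]), 'qvel': array([ 0.00107   , -0.00147162, -0.00175757,  0.0020969 , -0.00101406,
       -0.00108933]), 'joint_efforts': array([ 2.30574413e-03, -4.12899542e+01, -2.60142785e+01, -1.81123951e-04,
        3.02137116e-03,  1.15447833e-05]), 'position': array([5.24773057e-01, 4.79722894e-05, 2.30800585e-01]), 'ee_rot': array([7.07855243e-05, 7.07494568e-01, 9.50181933e-05, 7.06718772e-01]), 'contact_force': array([-1.10867946, -1.12815694, -0.68670879]), 'ft_torque': array([ 0.01087841, -0.01434851,  0.04647574]), 'finger_gap': 0.9993155698287082}
0.0187
```

View pics/scene0.png

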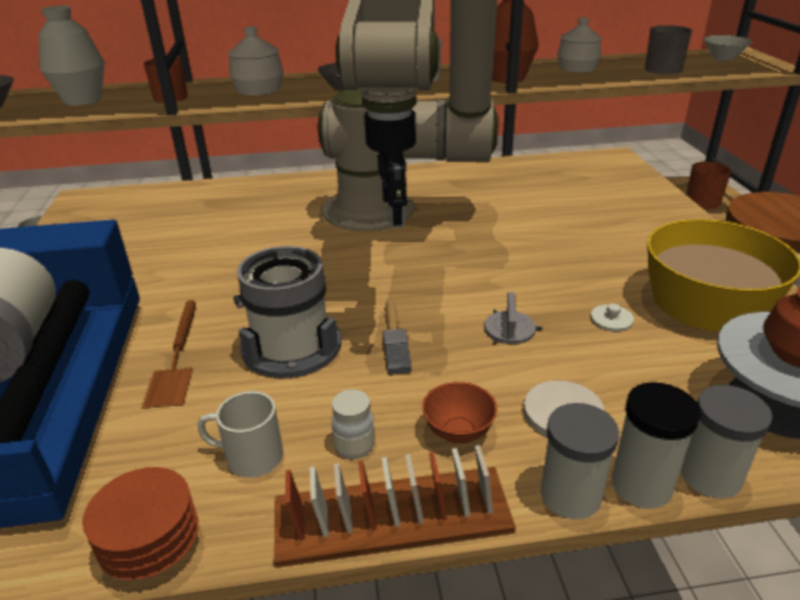

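View pics/side0.png

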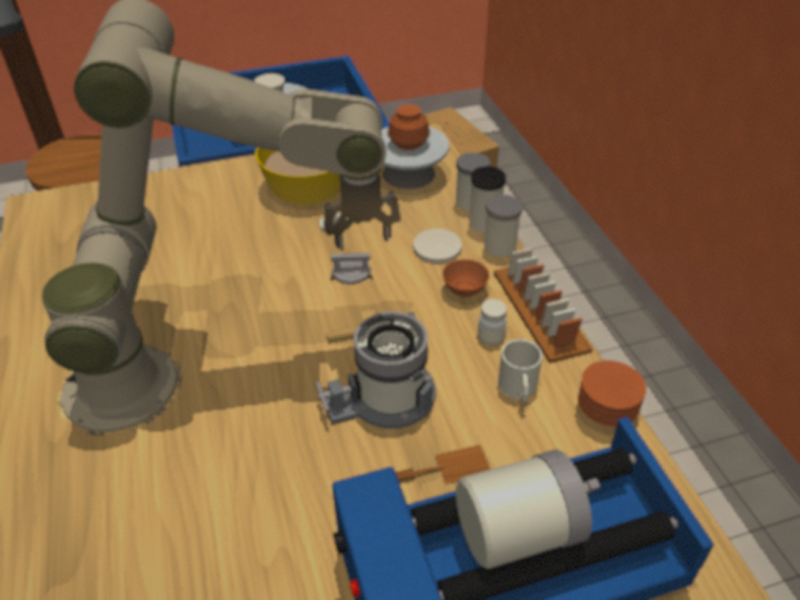

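```bash
cat > h.py <<'E'
from bench import env,kinematics,monitor,eyes,job
import cv2,numpy as np
from scipy.spatial.transform import Rotation as R
def quat(psi): return (R.from_euler('z',psi)*R.from_euler('y',np.pi/2)).as_quat()
def yaw():
    z=R.from_quat(monitor.sense()["ee_rot"]).apply([0,0,1]); return np.arctan2(z[1],z[0])
def tri(obs):  # [(frame,u,v native)]
    A=[]
    for f,u,v in obs:
        P=f["mtx"]@f["view"][:3]; A+=[u*P[2]-P[0],v*P[2]-P[1]]
    X=np.linalg.svd(np.array(A))[2][-1]; return X[:3]/X[3]
def plane(f,u,v,z):
    V=f["view"];d=V[:3,:3].T@np.linalg.inv(f["mtx"])@[u,v,1];c=-V[:3,:3].T@V[:3,3]
    return c+d*(z-c[2])/d[2]
def proj(f,p):
    q=f["mtx"]@(f["view"][:3,:3]@p+f["view"][:3,3]); return q[:2]/q[2]
def snap(n,tag,size=(800,600)):
    f=eyes.grab_frame(n);np.savez(f"pics/{tag}.npz",**f)
    cv2.imwrite(f"pics/{tag}.png",cv2.resize(f["frame"][...,::-1],size,interpolation=cv2.INTER_CUBIC));return f
def load(tag): return dict(np.load(f"pics/{tag}.npz"))
def st():
    s=monitor.sense();print("t%.1f"%s["clock"],"p",np.round(s["position"],4),"yaw%.3f"%yaw(),"q",np.round(s["joints"],2),"F",np.round(s["contact_force"],1),"T",np.round(s["ft_torque"],2),"gap%.3f"%s["finger_gap"]);return s
E
python3 - <<'E'
from h import *
a,b=load("scene0"),load("side0");k=512/800
lid=tri([(a,511*k,303*k),(b,351*k,262*k)]);m=tri([(a,283*k,266*k),(b,391*k,335*k)])
print("bar",lid,"mouth",m)
for psi in np.radians([-180,-135,-90,-45,0,45,90,135]):
    print(round(np.degrees(psi)),[ (None if q is None else np.round(q,2).tolist()) for q in (kinematics.ik([lid[0],lid[1],.2],quat(psi)),kinematics.ik([m[0],m[1],.2],quat(psi)))])
env.reach([lid[0]-.03,lid[1],.22],quat(np.pi/2)); st()
snap("wrist","w1")
E
```

```text
bar [0.53869605 0.19680425 0.04271629] mouth [ 0.52617358 -0.1842902   0.1634593 ]
-180 [None, [-0.55, 0.41, 1.45, -0.0, 1.29, 2.59]]
-135 [[0.15, 0.44, 1.39, -0.0, 1.3, 2.5], [-0.55, 0.41, 1.45, -0.0, 1.29, 1.81]]
-90 [[0.15, 0.44, 1.39, -0.0, 1.3, 1.72], [-0.55, 0.41, 1.45, -0.0, 1.29, 1.02]]
-45 [[0.15, 0.44, 1.39, -0.0, 1.3, 0.93], [-0.55, 0.41, 1.45, -0.0, 1.29, 0.24]]
0 [[0.15, 0.44, 1.39, -0.0, 1.3, 0.15], [-0.55, 0.41, 1.45, 0.0, 1.29, -0.55]]
45 [[0.15, 0.44, 1.39, 0.0, 1.3, -0.64], [-0.55, 0.41, 1.45, 0.0, 1.29, -1.33]]
90 [[0.15, 0.44, 1.39, 0.0, 1.3, -1.42], [-0.55, 0.41, 1.45, 0.0, 1.29, -2.12]]
135 [[0.15, 0.44, 1.39, 0.0, 1.3, -2.21], None]
t1.2 p [0.5088 0.1963 0.2199] yaw1.569 q [ 0.15  0.37  1.45 -0.    1.32 -1.42] F [-1.1 -0.7  0.5] T [-0.06  0.   -0.05] gap0.997
```

View pics/w1.png

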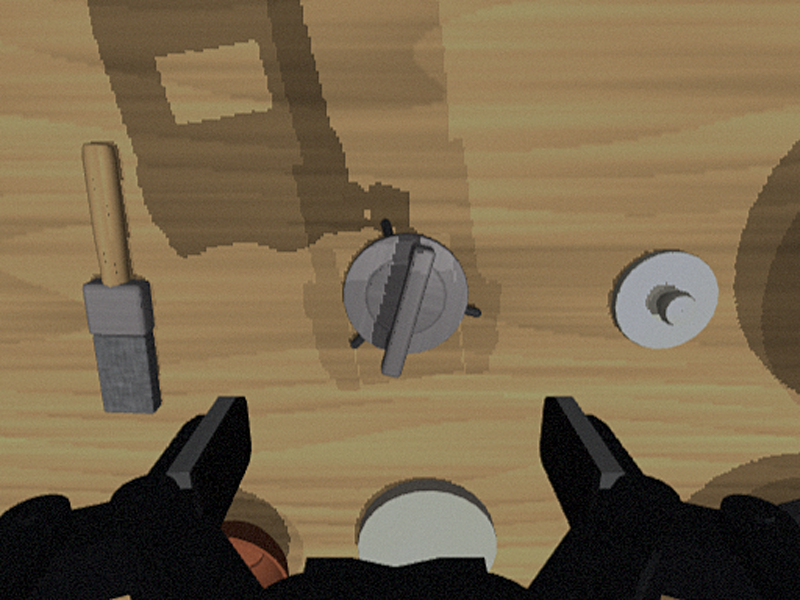

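```bash
python3 - <<'E'
from h import *
f=load("w1");k=512/800
c=-f["view"][:3,:3].T@f["view"][:3,3];print("cam",c,"axis",f["view"][2,:3])
print("disc",plane(f,405*k,293*k,.01))
for z in (.042,.052):
    e1=plane(f,423.5*k,248*k,z);e2=plane(f,392*k,374.5*k,z);print(z,(e1+e2)/2,np.linalg.norm(e1-e2),np.degrees(np.arctan2(*(e2-e1)[1::-1])))
for n,(u,v) in dict(a=(387,222),b=(353,344),c=(477,313)).items():
    p=plane(f,u*k,v*k,.0055);d=p-plane(f,405*k,293*k,.01);print(n,np.degrees(np.arctan2(d[1],d[0])),np.hypot(*d[:2]))
m=np.array([.526,-.184]);
# same relative geometry as w1 : lid centre relative to TCP, 
env.reach([m[0]+.01,m[1],.36],quat(np.pi/2));st();f=snap("wrist","j1")
print(proj(f,np.array([*m,.165]))/k)
E
```

```text
cam [0.42859906 0.19609013 0.36282371] axis [ 3.08929457e-01  1.34587615e-04 -9.51084945e-01]
disc [0.53673847 0.20361694 0.01      ]
0.042 [0.54158893 0.20440992 0.042     ] 0.09231899086269822 -12.940673085736774
0.052 [0.53806706 0.2041506  0.052     ] 0.08944142946649879 -12.94067308573676
a -165.90636700391485 0.05273725263981362
b -43.20172625773774 0.05765261830592547
c 72.37880427262107 0.05673608161031669
t2.8 p [ 0.5362 -0.1831  0.3597] yaw1.572 q [-0.54  0.36  1.1   0.    1.68 -2.11] F [ 0.2 -0.1  0. ] T [-0.02  0.01  0.03] gap0.999
[393.44080531 246.00010992]
```

View pics/j1.png

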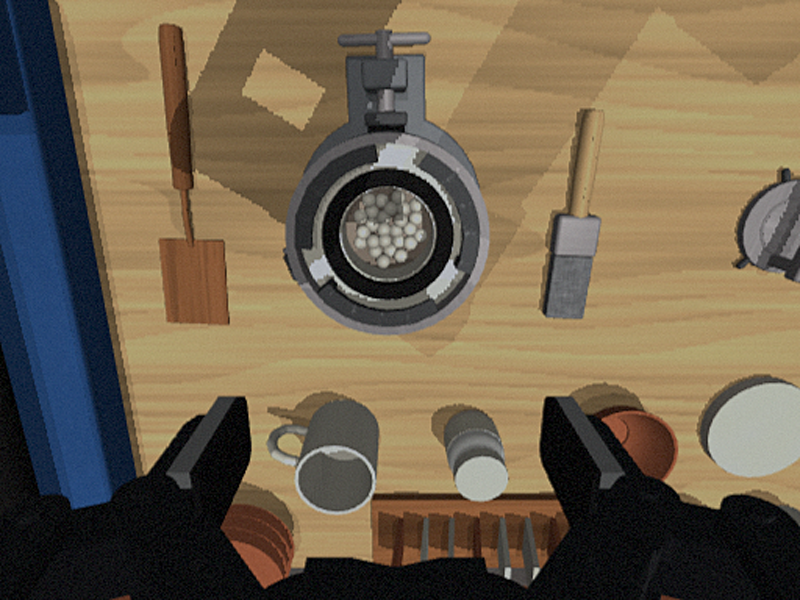

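```bash
python3 - <<'E'
from h import *
f=load("j1");k=512/800
print("collar z.165",plane(f,387*k,232*k,.165),"gasket z.155",plane(f,391*k,232*k,.155))
for n,z in (("outer",.165),):
    for a,b in (((286,232),(488,232)),((387,131),(387,333))):
        print(np.linalg.norm(plane(f,a[0]*k,a[1]*k,z)-plane(f,b[0]*k,b[1]*k,z)))
c=plane(f,387*k,232*k,.165)[:2]
print("gap px angles")
for z in (.155,.15):
  for p in ((397,155),(322,268),(443,284)):
    d=plane(f,p[0]*k,p[1]*k,z)[:2]-c; print(z,np.degrees(np.arctan2(d[1],d[0])),np.hypot(*d))
# rectified top views at z=0.157 (left) and polar
M=np.array([[c[0]+(v-300)*.00026,c[1]+(u-300)*.00026,.158] for v in range(600) for u in range(600)])
q=(f["view"][:3,:3]@M.T).T+f["view"][:3,3];q=(f["mtx"]@q.T).T;q=(q[:,:2]/q[:,2:]).reshape(600,600,2).astype(np.float32)
im=cv2.remap(f["frame"][...,::-1].copy(),q[...,0],q[...,1],cv2.INTER_CUBIC)
for a in range(0,360,10):
    t=np.radians(a);cv2.line(im,*[(int(300+np.sin(t)*r),int(300+np.cos(t)*r)) for r in (275,290 if a%30 else 299)],(0,0,255) if a else (0,255,0),2)
cv2.imwrite("pics/rect.png",im)
E
```

```text
collar z.165 [ 0.51645116 -0.1883289   0.165     ] gasket z.155 [ 0.51824031 -0.18569838  0.155     ]
0.13574419116422867
0.13715294394226746
gap px angles
0.155 172.31522472382858 0.049862806732720096
0.155 -59.29323247485631 0.05375447222653804
0.155 45.41328004183513 0.0558150576195497
0.15 172.25726260079756 0.049709408175472314
0.15 -58.55018683198118 0.05503371462295944
0.15 44.74588239379208 0.05718489821683741
```

View pics/rect.png

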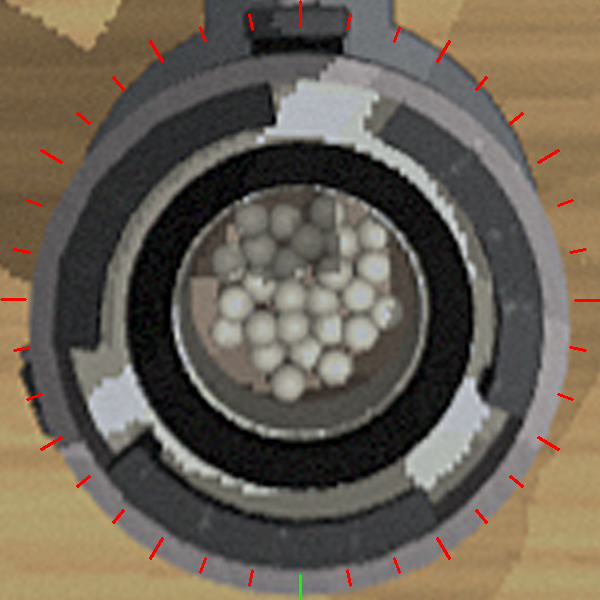

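```bash
python3 - <<'E'
from h import *
f=load("j1");k=512/800
P=[plane(f,u*k,v*k,.165) for u,v in ((286,232),(488,232),(387,131),(387,333))]
print("mid", (P[0]+P[1])/2,(P[2]+P[3])/2)
psi=np.radians(77.1);L=[.5375,.204]
env.reach([*L,.13],quat(psi));st();f=snap("wrist","w2")
env.movel([*L,.027],.12,guard=15);st()
env.close_gripper(120);st()
env.movel([*L,.06],.08);st();snap("wrist","w3")
E
```

```text
mid [ 0.51645115 -0.18830697  0.165     ] [ 0.52070598 -0.18834536  0.165     ]
t4.5 p [0.5381 0.2034 0.1306] yaw1.345 q [ 0.16  0.51  1.48 -0.    1.15 -1.19] F [-0.3  0.5  0.3] T [ 0.03  0.02 -0.05] gap1.002
t5.5 p [0.538  0.2041 0.0277] yaw1.346 q [ 0.16  0.65  1.55 -0.    0.93 -1.19] F [0.  0.2 1.5] T [-0.02 -0.04 -0.01] gap0.996
t6.2 p [0.5377 0.2041 0.0274] yaw1.346 q [ 0.16  0.65  1.55  0.    0.93 -1.19] F [-1.2 -0.1  5.2] T [ 0.02  0.16 -0.06] gap0.138
t6.8 p [0.5373 0.204  0.06  ] yaw1.346 q [ 0.16  0.6   1.54 -0.    1.   -1.19] F [-0.4 -0.6 -3.5] T [-0.03  0.02  0.  ] gap0.134
```

View pics/w2.png

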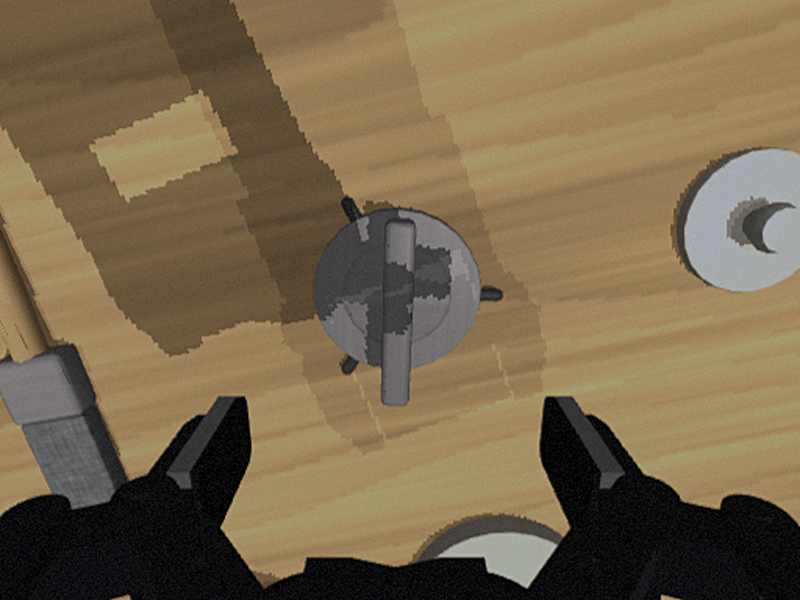

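View pics/w3.png

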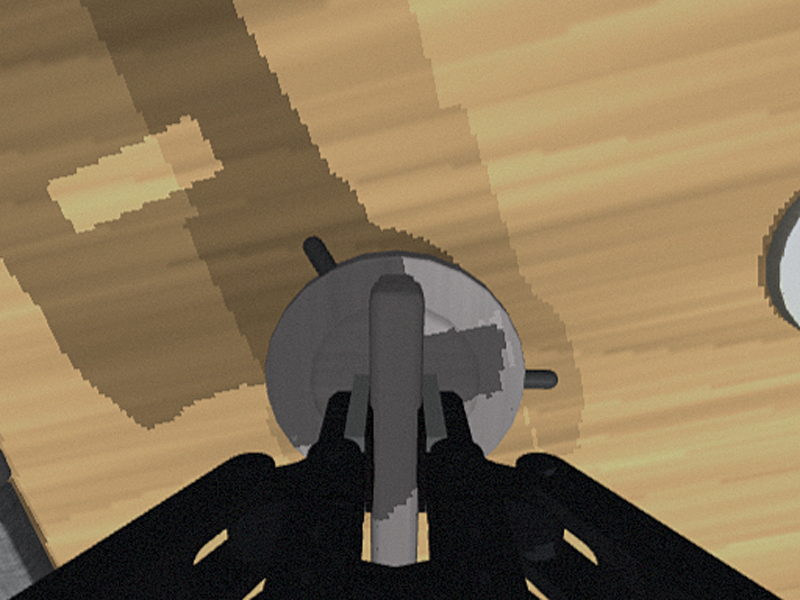

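```bash
python3 - <<'E'
from h import *
f=load("w2");k=512/800
P=[plane(f,u*k,v*k,.01)[:2] for u,v in ((314,288),(481,288),(398,207),(398,372))]
D=np.array([((P[0]+P[1])/2),(P[2]+P[3])/2]);print("disc mids",D,np.linalg.norm(P[0]-P[1]),np.linalg.norm(P[2]-P[3]))
B=(plane(f,400*k,221*k,.052)+plane(f,396*k,405*k,.052))[:2]/2;print("bar",B)
ax=np.array([np.cos(np.radians(-12.9)),np.sin(np.radians(-12.9))])
t=np.array([.5375,.204]);off=np.mean([(D[1]-t)@ax,(B-t)@ax]);print("off along bar",off,(D[1]-t)@ax,(B-t)@ax)
off=float(np.clip(off,-.004,.004))
th=np.radians(51.4-90);M=np.array([.5205,-.1878])-off*np.array([np.cos(th),np.sin(th)]);print("target TCP",M)
np.save("M.npy",M)
env.movel([*t,.25],.25)
env.reach([*M,.25],quat(np.radians(51.4)));env.movel([*M,.205],.12);env.hold(.2);st()
print(env.movel([*M,.176],.02,guard=6));s=st()
E
```

```text
disc mids [[0.53631012 0.20492581]
 [0.53961418 0.20444266]] 0.09070564925234983 0.09389009596647184
bar [0.53857321 0.20431639]
off along bar 0.00146874670639613 0.0019620001047613938 0.0009754933080308658
target TCP [ 0.51935214 -0.18688368]
t9.9 p [ 0.5197 -0.187   0.2059] yaw0.897 q [-0.56  0.39  1.45  0.    1.29 -1.45] F [ 0.2  0.3 -2.8] T [ 0.02 -0.04 -0.01] gap0.138
True
t11.1 p [ 0.5193 -0.1869  0.1791] yaw0.897 q [-0.56  0.42  1.49  0.    1.23 -1.45] F [0.7 0.4 3.4] T [-0.02 -0.05  0.06] gap0.141
```

```bash
python3 - <<'E'
from h import *
M=np.load("M.npy");z=.1775;psi=51.4
env.movel([*M,z],.02);st()
while psi>51.4-100:
    psi-=4;tz=z
    env.movel([*M,z],.02 if False else .15,frame=quat(np.radians(psi)));s=monitor.sense()
    F=s["contact_force"];T=s["ft_torque"];print("%.1f act %.1f z %.4f pz %.4f F %s T %s t%.1f"%(psi,np.degrees(yaw()),z,s["position"][2],np.round(F,1),np.round(T,2),s["clock"]))
    if T[2]>.55 or abs(F[2])>30 or np.hypot(F[0],F[1])>25: print("stop");break
    if psi<30: z+=np.clip((F[2]+1)*.0001,-.0006,.0004)
E
```

```text
t11.3 p [ 0.5195 -0.187   0.178 ] yaw0.897 q [-0.56  0.42  1.49 -0.    1.23 -1.45] F [-1.5  1.4  5.9] T [ 0.2   0.2  -0.03] gap0.136
47.4 act 47.4 z 0.1775 pz 0.1782 F [-0.7  0.5  6.1] T [ 0.13  0.07 -0.11] t11.6
43.4 act 43.4 z 0.1775 pz 0.1782 F [ 0.4 -0.5  5.3] T [ 0.11 -0.04 -0.14] t11.8
39.4 act 39.4 z 0.1775 pz 0.1782 F [0.5 0.1 5.8] T [ 0.06  0.01 -0.18] t12.1
35.4 act 35.4 z 0.1775 pz 0.1782 F [0.  1.2 4.4] T [ 0.03  0.08 -0.2 ] t12.3
31.4 act 31.4 z 0.1775 pz 0.1782 F [-0.2  0.4  6.1] T [ 0.03 -0.03 -0.18] t12.6
27.4 act 27.4 z 0.1775 pz 0.1782 F [ 0.8 -0.6  5.2] T [ 0.07  0.05 -0.15] t12.8
23.4 act 23.4 z 0.1779 pz 0.1784 F [0.6 0.8 4.4] T [-0.03 -0.08 -0.14] t13.1
19.4 act 19.5 z 0.1783 pz 0.1785 F [1.3 0.2 4.8] T [ 0.01 -0.19 -0.16] t13.3
15.4 act 15.6 z 0.1787 pz 0.1785 F [2.8 0.9 2.1] T [ 0.02 -0.28 -0.1 ] t13.6
11.4 act 11.6 z 0.1790 pz 0.1784 F [ 1.2  0.3 -2.6] T [ 0.07 -0.37 -0.12] t13.8
7.4 act 7.6 z 0.1789 pz 0.1782 F [ 1.8  0.  -5.4] T [ 0.03 -0.43 -0.14] t14.1
3.4 act 3.6 z 0.1784 pz 0.1779 F [ 0.5  0.2 -6.9] T [ 0.06 -0.33 -0.08] t14.3
-0.6 act -0.4 z 0.1778 pz 
[... 174 characters left out ...]
 -0.3 -3.4] T [-0.   -0.48 -0.16] t15.1
-12.6 act -12.4 z 0.1768 pz 0.1769 F [ 2.4 -2.1 -4.4] T [-0.05 -0.51 -0.1 ] t15.3
-16.6 act -16.4 z 0.1765 pz 0.1766 F [ 2.3 -0.2 -2.6] T [ 0.   -0.53 -0.19] t15.6
-20.6 act -20.4 z 0.1763 pz 0.1764 F [ 2.6 -1.  -2.9] T [-0.14 -0.63 -0.21] t15.8
-24.6 act -24.4 z 0.1761 pz 0.1761 F [ 1.8 -1.3 -2.6] T [-0.12 -0.57 -0.18] t16.1
-28.6 act -28.5 z 0.1759 pz 0.1758 F [ 3.1 -0.7 -4.3] T [-0.17 -0.64 -0.18] t16.3
-32.6 act -32.5 z 0.1756 pz 0.1756 F [ 4.7 -1.4 -4.7] T [-0.2  -0.83 -0.13] t16.6
-36.6 act -36.5 z 0.1752 pz 0.1754 F [ 6.2 -1.9 -5.1] T [-0.29 -1.08 -0.19] t16.8
-40.6 act -40.4 z 0.1748 pz 0.1752 F [ 8.6  1.2 -4.3] T [ 0.1  -1.4   0.68] t17.1
stop
```

```bash
python3 - <<'E'
from h import *
M=np.load("M.npy")+[.001,0];q=quat(np.radians(-40.6))
for z,dx in ((.1745,0),(.1742,.0007)):
    env.movel([M[0]+dx,M[1],z],.03,frame=q);env.hold(.2);s=st()
for p in (-42.6,-44.6):
    env.movel([M[0]+dx,M[1],.1742],.05,frame=quat(np.radians(p)));env.hold(.2);s=st();print(np.degrees(yaw()))
    if s["ft_torque"][2]>.7:break
E
```

```text
t17.5 p [ 0.5205 -0.1865  0.175 ] yaw-0.708 q [-0.56  0.42  1.49  0.    1.22  0.15] F [2.3 4.4 5.6] T [ 0.74 -0.37  0.78] gap0.141
t18.0 p [ 0.521  -0.1864  0.1748] yaw-0.708 q [-0.56  0.42  1.49  0.    1.23  0.15] F [0.3 4.8 7.2] T [ 0.92 -0.05  0.64] gap0.136
t18.4 p [ 0.5216 -0.1861  0.1749] yaw-0.741 q [-0.55  0.42  1.49  0.    1.22  0.19] F [3.9 7.5 6.2] T [ 1.09 -0.65  1.27] gap0.135
-42.47610500271093
```

```bash
python3 - <<'E'
from h import *
p=[.5213,-.186,.1748];q=quat(np.radians(-41.6))
env.movel(p,.03,frame=q);st()
env.release();st()
env.movel([p[0],p[1],.27],.12);st()
env.reach([.505,-.186,.40],quat(np.radians(50)));st()
f=snap("wrist","e1");snap("scene","e2")
im=[cv2.imread(f"pics/{n}.png") for n in("e1","e2")]
cv2.imwrite("pics/e.png",np.vstack([cv2.resize(im[0],(400,300)),cv2.resize(im[1],(400,300))]))
E
```

```text
t18.7 p [ 0.5215 -0.186   0.175 ] yaw-0.726 q [-0.55  0.42  1.49  0.    1.23  0.17] F [3.8 2.7 3.6] T [ 0.4  -0.71  0.81] gap0.140
t19.4 p [ 0.5213 -0.186   0.1748] yaw-0.726 q [-0.55  0.42  1.49 -0.    1.23  0.17] F [0.1 0.2 0.8] T [ 0.05 -0.07  0.  ] gap1.000
t20.3 p [ 0.5211 -0.1859  0.2692] yaw-0.726 q [-0.55  0.35  1.34  0.    1.45  0.17] F [ 0.4  0.3 -0.2] T [0.01 0.   0.04] gap0.994
t21.8 p [ 0.505  -0.186   0.3994] yaw0.872 q [-0.57  0.3   1.09  0.    1.75 -1.44] F [ 0.6 -0.5 -0.2] T [ 0.04 -0.02  0.02] gap1.000
```

View pics/e1.png

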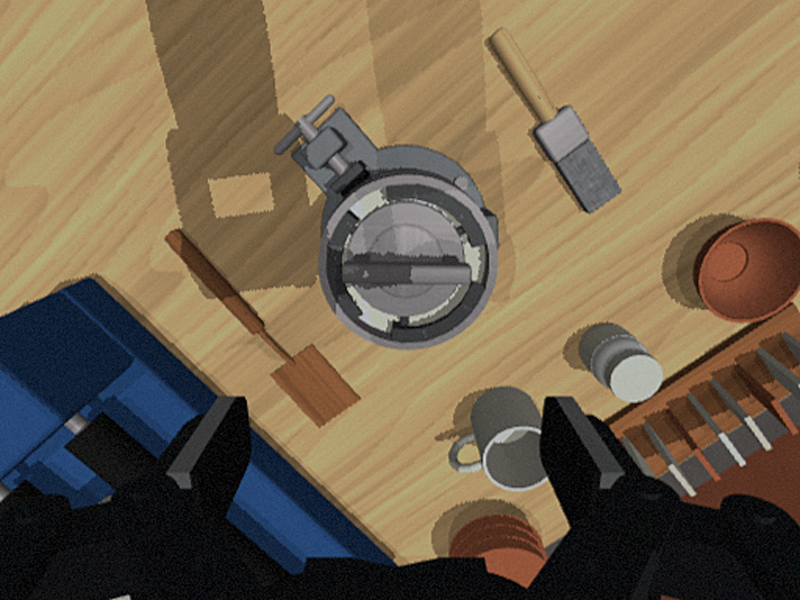

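View pics/e2.png

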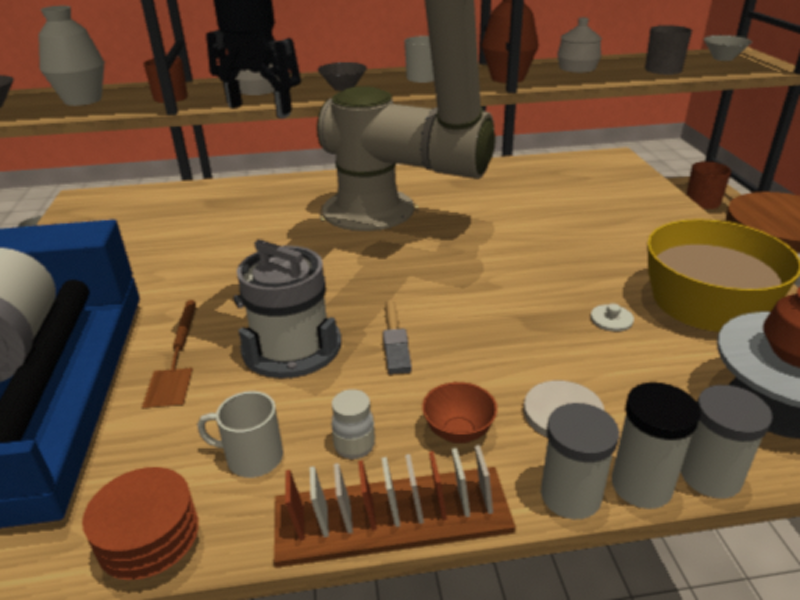

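```bash
python3 - <<'E'
from h import *
env.hold(.3);st();job.hand_in()
E
```

```text
t22.1 p [ 0.505 -0.186  0.4  ] yaw0.873 q [-0.57  0.29  1.09 -0.    1.75 -1.44] F [ 0.7  0.2 -0.5] T [0.04 0.04 0.02] gap1.000
the job is handed in; nothing more can be done
```

The lid is on the jar, turned to its end stops and let go; I handed in at 22.1 s of the 64 s. I gripped it by its handle, lined its pins up with the gaps seen by the wrist camera, lowered it until I felt the gasket, then turned it clockwise about 94°.

**Seating:** The pins dropped through the gaps on the first try, with the lid about 13 mm below the mouth at 6 N. No search for the gaps was needed.

**Tightening:** The wrist torque jumped from about -0.2 N m to +0.7 N m at the stop. A last 2° nudge took it to 1.27 N m, more than the 0.35 N m or so that counts as hand-tight.

**After letting go:** The last pictures show the lid level, all three gaps empty, no pin lying on a lug, the handle at the expected angle and the other things unmoved. The gripper is clear.

**What disagreed:**
- From the gripper height, the lid ended about 17.4 mm below the mouth, where 18 mm is stated. I put the difference down to grip and calibration error.
- The sensed torque read slightly negative (about -0.15 N m) while turning, though resistance should have read positive. I judged the stop by the jump rather than the absolute value.
- Near the stop there was a side load of about 9 N from imperfect centring. Shifting the gripper 1–2 mm took most of it off before I let go.

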